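# Unpin the medicine box and park its lid

## Task

Open the resident's blue medicine box: pull the orange-tabbed retaining pin sideways out of the staple, lay it in the white saucer and let go, then lift the lid straight up by its blue handle until it is clear of the staple. Set the lid down flat on the cabinet top, out in front of the clear blue stand, and let go; then take it again by the upright blue lip at the end of its steel tongue and slide it into the stand until its yellow plate is wholly under the roof and only the tongue sticks out. Leave the tumbler, the handbell and the reading glasses undisturbed, and let go of everything at the end.

Things in the scene. Friction and masses are not known exactly. Their poses are not given: they have to be found in the camera images.
- box: Blue open-topped medicine box, fixed, 120 (x) x 100 (y) x 65 mm high, walls 5 mm. Origin: centre of its underside; z up; its -x side is the front, where a steel bracket carries the staple.
- staple (a point): Centre of the staple's hole, 77 mm up; axes as the box's. The staple is a steel loop on the box front, upright in the box's xz plane so its hole looks along y; 20 mm in x, 6 mm in y, top 88 mm up; hole 12 mm wide in x, its top edge 83 mm up. It stands up through the slot of the lid's tongue; the pin lies through it along y, on top of the tongue.
- lid: Loose lid, about 220 g. Origin: centre of its underside. Plug 102 (x) x 82 (y) mm, z 0 to 6, sits in the box mouth with 4 mm play; yellow plate 124 x 104 mm, z 6 to 12; at -x a steel tongue 34 mm wide, z 6 to 12, from x -62 to -112 mm, slot 26 x 12 mm centred at x -85. On the box its axes match the box's, origin 59 mm up. On the cabinet top it rests on its plug, origin at height 0.
- handle (a point): Centre of the lid's blue handle, 26 mm above the lid's origin; lid axes. The handle is an upright bar 50 mm long in x, 12 mm thick in y, from z 12 to 40 mm above the lid's origin.
- lip (a point): Centre of the lid's blue pull lip, at x -108, z 23 mm from the lid's origin; lid axes. The lip stands on the tongue's end: 8 mm thick in x, 34 mm wide in y, from z 12 to 34 mm above the lid's origin.
- pin: Loose retaining pin, about 35 g, 84 mm long along its y axis. Origin: middle of its length, underside of the shaft. Steel shaft 8 mm square, y -42 to +28, z 0 to 8 mm; orange tab at the +y end. At the start its axes are as the box's, origin 71 mm up, 3 to 9 mm to the +y side of the staple. Pulled towards +y it is clear of staple and tongue after 70 mm.
- tab (a point): Centre of the pin's flat orange tab, at y +33, z 17 mm from the pin's origin; pin axes. The tab is 10 mm thick in x, 18 mm in y, 34 mm tall, from z 0 to 34 mm above the pin's origin; at the start it stands upright.
- stand: Clear blue-tinted acrylic stand, fixed, 150 (x) x 140 (y) x 60 mm high. Origin: centre of its footprint on the cabinet top; z up. 5 mm roof (underside 55 mm up), side walls 130 mm apart inside, back wall with inner face at x +70 mm. Open at the -x end, front edge at x -75 mm edged in thin dark metal. No floor: the lid slides on the cabinet top.
- saucer: Loose white porcelain saucer, 136 mm across, 18 mm high at its rim, shallow, flat floor 5 mm up in the middle. Origin: centre of its underside.
- tumbler: Lilac plastic tumbler, loose and empty, 72 mm across, 95 mm high; bystander. Origin: centre of its underside.
- bell: Small brass handbell with a dark wooden grip, standing upright, loose, 60 mm across, 102 mm high; bystander. Origin: centre of its underside.
- glasses: Folded gold-rimmed reading glasses standing on their rims, loose, 134 mm (y) x 22 mm (x) x 40 mm high; bystander. Origin: centre of the underside.

How it is judged:
By the outcome, as a careful person would: the job done as asked, in the order asked, and still so for the second after the job is handed in, with the robot touching nothing.
It also fails if it takes over 66 s, if anything falls off the work surface, if the arm or the gripper's body presses on something with over 40 N, if the wrist force passes 120 N, or if a joint passes its speed limit or range.

## Robot

A 7-joint arm with a two-finger parallel gripper is mounted at the origin on the work surface. World frame = base frame: x ahead of the robot, y to its left, z up, the work surface at z = 0. Lengths are in m, angles in degrees, forces in N, time in s.
With the tool pointing down it reaches from about 0.425 to 0.875 m from the base axis. Payload 4.7 kg.
Tool frame: the origin (TCP) lies midway between the tips of the shut fingers; the grasp point (between the pads) lies env.grip_point_offset behind it (env.grip_point_offset is the distance from the TCP to the grasp point, in m); z points along the fingers, y is the line along which they close (so a half turn about z gives the same grasp; the last joint's range is limited). The gripper opens to 87 mm and grips with 3 to 60 N. Pads are 19 mm wide; open, the fingers measure 117 mm over their backs; the gripper's body (75 mm by 190 mm) begins 51 mm behind the grasp point.
Start: joints at [-70.926, 18.392, -4.016, 83.108, 1.295, 78.541, -3.26], TCP at [0.204, 0.617, 0.223] pointing down, gripper open.
Joint ranges: [-163.93, 163.93], [-17.29, 119.83], [-79.2, 71.16], [3.27, 140.29], [-89.18, 269.18], [5.43, 117.66], [-154.24, 154.24]. Speed limits (degrees/s): [147.25, 147.25, 180, 180, 180, 180, 180].

## Interface

Orientations are given as [roll, pitch, yaw] about the fixed x, y, z axes, in that order (R = Rz(yaw) Ry(pitch) Rx(roll)).
In Python, from cell import env gives the robot as it stands.
- The arm moves only by the shell command python3 -m creep 'ROWS' [FORCE]. ROWS is a JSON object of lists of equal length, an entry for each row: "translation": the shift along the tool's x, y, z in units of 0.08 m (1.0 is 0.08 m), a list of three; "turn": the turn, a rotation vector about the tool's x, y, z in units of 180 degrees (1.0 is 180 degrees), a list of three; "grip": the opening, from 0 (shut) to 1 (fully open). In form: {"translation": [[x, y, z], ...], "turn": [[ax, ay, az], ...], "grip": [grip, ...]}. A call has 1 to 5 rows; each row shifts and turns the commanded pose from where the row before left it, along the tool's axes as they then stand; what a row does not reach is not made up. A row lasts 1/8 s, in which the tool goes at most 62.5 mm and 10.7 degrees, less where a joint would pass 70% of its speed; a pose out of reach is approached as far as the arm can. A call with a number of a shift or a turn outside -1 to 1 is refused whole. A call with a gripper value outside its range is refused whole. The fingers move at their own pace and stop on an object; FORCE is the grip in N (left out, the last holds). Time passes only in rows, so rows that do not move let the fingers close. It gives the time, the measured TCP pose, the force, the opening and the grip force at its end, in the units of the state.
- env.get_obs(): the state, without advancing time (a new reading comes with each control period).
- env.read_camera(name): name is "side" or "top"; returns a dict with "frame" (480x640x3 uint8, red, green, blue), "z_map" (480x640 float32, m along the optical axis (not along the pixel's ray), 0 where there is no reading), "K" (3x3 intrinsics, pixels), "D" ([k1, k2, p1, p2, k3] as OpenCV has them; the pictures are not rectified), "rvec" (rotation vector, rad) and "tvec" (3), from world to camera coordinates, as OpenCV has them. Camera axes: x right, y down, z forward; pixel columns grow to the right and rows downward; lengths in m; the calibration is good to about 2 mm. A picture is of the moment at which its call begins.
- env.sign_off(): hands the job in; it is judged then, once.
The state is a dict: "time_s": time; "qpos": joint angles; "joint_velocities": joint speeds; "effort": joint torques, N m; "tool_pos": TCP position; "tool_rot": TCP orientation; "force": force on the tool from outside, world axes, zero at the start; "wrist_torque": the same for the moment, N m; "grip_width": finger opening in m; "grasp_force": force on a finger pad.
Only numpy, scipy, OpenCV 4.12 (cv2) and the standard library are available. Lean on these libraries where they do the work, as an engineer would, in place of code of your own. Each camera call takes 0.05 s, during which the arm holds its last target. There are 200 camera calls.

## Working session

There is one attempt and no reset: what is moved stays moved. The work goes in short steps, Python scripts to look and compute and a shell command to move; the robot and the scene stay as the last step left them, time stands still between calls to the robot, and variables do not carry over. Pictures are saved under pics/ and viewed, at most 11 in all, crops included, and the job is handed in when it is done.

```bash
ls; mkdir -p pics; cat > h.py <<'E'
import numpy as np, cv2
from scipy.spatial.transform import Rotation as R
from cell import env
def cam(n):
    c=env.read_camera(n); c['R']=cv2.Rodrigues(np.array(c['rvec'],float))[0]; c['t']=np.array(c['tvec'],float).ravel(); return c
def cloud(c):
    v,u=np.mgrid[0:480,0:640]
    p=cv2.undistortPoints(np.stack([u,v],-1).reshape(-1,1,2).astype(np.float64),np.array(c['K'],float),np.array(c['D'],float)).reshape(480,640,2)
    z=c['z_map'].astype(float)
    P=np.dstack([p[...,0]*z,p[...,1]*z,z])
    W=(P-c['t'])@c['R']
    W[z<=0]=np.nan
    return W
def save(c,n): cv2.imwrite('pics/'+n,c['frame'][...,::-1])
E
python3 - <<'E'
from h import *
import pickle
o=env.get_obs(); print(o, env.grip_point_offset)
for n in('side','top'):
    c=cam(n); save(c,n+'0.png'); pickle.dump(c,open(n+'0.pkl','wb')); print(n,-c['R'].T@c['t'], c['R'][2], (c['z_map']>0).mean())
E
```

```text
pics
{'time_s': 0.0, 'qpos': array([-70.92562756,  18.44008725,  -4.01484271,  83.17372664,
         1.29589241,  78.53989709,  -3.25786684]), 'joint_velocities': array([-0.01719585,  0.01213418,  0.01853392, -0.00121763,  0.15997504,
       -0.04996858, -0.00054782]), 'effort': array([-5.91866155e-04, -4.91303337e+01, -4.03946433e-01, -3.12530279e+01,
       -6.37592515e-02,  4.38487914e-02,  1.87615096e-04]), 'tool_pos': array([0.20362572, 0.61671377, 0.22146006]), 'tool_rot': array([-1.79891576e+02,  6.72332928e-03,  1.61737015e+02]), 'force': array([ 0.29576345, -0.18885365, -0.47018631]), 'wrist_torque': array([ 0.0030511 , -0.05648251,  0.01648571]), 'grasp_force': 0.0, 'grip_width': 0.08692679839267503} 0.0187
side [0.30492496 0.72414821 0.74580134] [ 0.2685529  -0.71490851 -0.64558901] 0.9959895833333333
top [0.39075798 0.00343256 1.30021947] [ 1.65258999e-01  7.04770221e-04 -9.86249951e-01] 0.9960384114583334
```

View pics/side0.png

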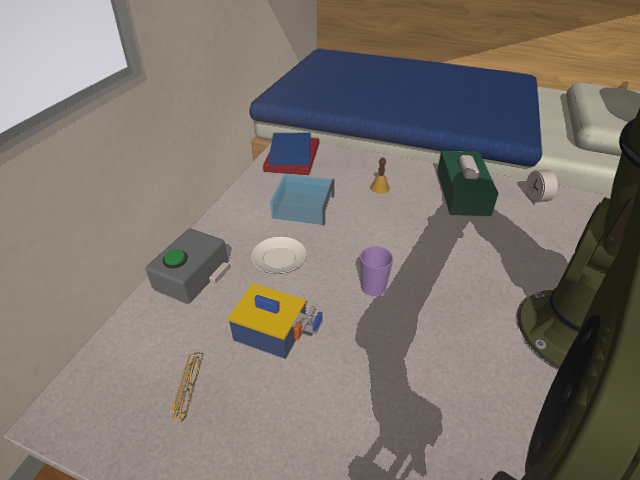

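View pics/top0.png

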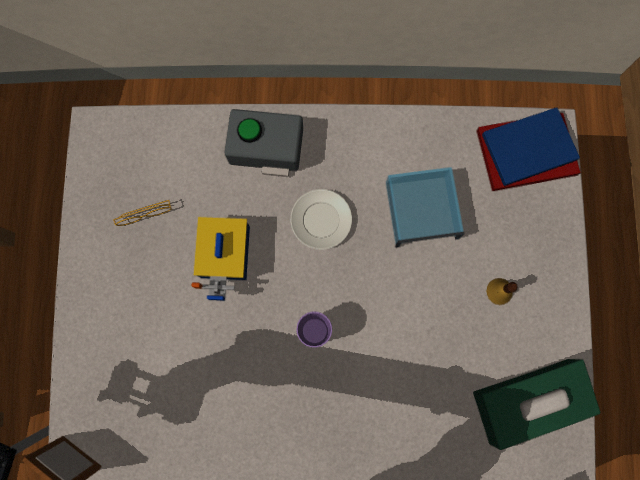

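The side view shows the box at (268,320) with the pin tab at (297,331), the saucer at (279,255) and the stand at (303,200). In the top view the box is at (222,247), tab (197,285), lip (216,297), saucer (321,219), stand (425,205) opening downwards (-x), tumbler (314,329), bell (500,291), and glasses (148,212).

```bash
cat > m.py <<'E'
from h import *
import pickle
def rect(W,m,name):
    P=W[m]; P=P[np.isfinite(P).all(1)]
    if len(P)<4: print(name,'none');return
    (c,s,a)=cv2.minAreaRect((P[:,:2]*1000).astype(np.float32))
    print(name,len(P),'c',np.round(c,1),'s',np.round(s,1),'a',round(a,2),'z',np.round(np.percentile(P[:,2],[1,10,50,90,99])*1000,1),'med',np.round(np.median(P,0)*1000,1))
def seg(c,n,W):
    hsv=cv2.cvtColor(c['frame'],cv2.COLOR_RGB2HSV).astype(int);H,S,V=[hsv[...,i] for i in range(3)]
    X,Y,Z=[W[...,i] for i in range(3)]
    table=(Z>-.02)&(X>.2)&(X<.95)&(abs(Y)<.9)
    nb=(Y>.13)&(Y<.42)&(X>.35)&(X<.65)&table
    return {'yellow':nb&(H>20)&(H<32)&(S>150)&(V>100)&(Z>.06),
    'orange':nb&(H<14)&(S>150)&(V>100)&(Z>.03)&(Z<.2),
    'blue':nb&(H>105)&(H<125)&(S>130)&(Z>.072),
    'steel':nb&(S<60)&(Z>.06)&(Z<.12)&(X<.52),
    'stand':(Z>.004)&(H>90)&(H<110)&(S>60)&(V>60)&(Y<.1)&(Y>-.3)&(X>.35)&(X<.75),
    'saucer':(Z>.003)&(S<40)&(V>120)&(Y<.18)&(Y>-.1)&(X>.4)&(X<.66)&(Z<.04),
    'tumbler':(H>125)&(H<150)&(S>50)&(Z>.03)&(X<.45)&(X>.2)&(Y>-.1)&(Y<.2)}
if __name__=='__main__':
  for n in('side','top'):
    c=pickle.load(open(n+'0.pkl','rb'));W=cloud(c)
    print(n)
    for k,m in seg(c,n,W).items(): 
        m=cv2.erode(m.astype(np.uint8),np.ones((1,1)))>0
        rect(W,m,k)
        if k=='blue':
            l,lab,st,ce=cv2.connectedComponentsWithStats(m.astype(np.uint8))
            for i in range(1,l):
                if st[i,4]>15: rect(W,lab==i,'  blue%d'%i)
        if k=='stand':
            P=W[m]; print(np.histogram(P[:,2]*1000,bins=range(0,75,5)))
            q=m&(W[...,2]>.05); rect(W,q,' roof')
  for (u,v) in [(425,205),(410,220),(388,176),(452,168),(461,236),(397,243)]: print(u,v,W[v,u])
E
python3 m.py
```

```text
side
yellow 1973 c [595.  214.7] s [106.5 112.5] a 88.0 z [67.2 70.  71.7 73.2 74.6] med [587.5 226.8  71.7]
orange 95 c [517.6 257.5] s [18.8 10.4] a 83.69 z [ 76.8  83.2  98.2 105.7 107.1] med [516.6 263.5  98.2]
blue 322 c [556.2 211.8] s [ 33.4 135.1] a 83.01 z [ 75.3  80.4  93.5 100.2 101.7] med [593.8 219.3  93.5]
  blue1 254 c [601.2 215.9] s [12.  47.5] a 89.69 z [ 75.3  79.8  94.6 100.5 101.9] med [600.  219.1  94.6]
  blue2 68 c [493.6 219.6] s [33.9  6.9] a 88.88 z [75.9 81.8 93.3 94.9 95.5] med [494.  225.5  93.3]
steel 269 c [504.5 223. ] s [81.1 30.8] a 88.93 z [65.  68.5 77.2 86.  91. ] med [511.3 220.4  77.2]
stand 1988 c [ 689.6 -217.2] s [137.1 142.3] a 6.47 z [ 5.5 19.1 60.  62.4 63.9] med [ 687.4 -172.4   60. ]
(array([ 10,  71,  66,  66,  69,  63,  76,  69,  67,  63,  71, 310, 986,
         1]), array([ 0,  5, 10, 15, 20, 25, 30, 35, 40, 45, 50, 55, 60, 65, 70]))
 roof 1368 c [ 689.5 -217.5] s [136.9 141.7] a 6.47 z [50.9 58.2 60.9 62.7 64.1] med [ 688.4 -204.2   60.9]
saucer 850 c [531.1  38.2] s [275.6 259.3] a 89.47 z [ 3.   3.2  7.4 17.2 20.1] med [627.7   5.
[... 910 characters left out ...]
   19,  451,
       2399,  707,    5]), array([ 0,  5, 10, 15, 20, 25, 30, 35, 40, 45, 50, 55, 60, 65, 70]))
 roof 3562 c [ 694.8 -221. ] s [129.2 141.4] a 8.02 z [52.  54.6 57.9 61.  63.5] med [ 689.6 -217.7   57.9]
saucer 1121 c [537.2  37.3] s [277.5 256.3] a 86.21 z [ 3.1  3.5  8.3 15.3 18.8] med [630.3   5.4   8.3]
tumbler 266 c [424.3  16.4] s [68.2 50.5] a 89.45 z [30.9 40.8 81.2 94.5 97.7] med [420.1  22.1  81.2]
425 205 [ 0.69729486 -0.21841734  0.05825519]
410 220 [ 0.6647809  -0.1857665   0.05607626]
388 176 [ 0.76260324 -0.1408893   0.05216399]
452 168 [ 0.78038883 -0.27998385  0.05823519]
461 236 [ 0.63441388 -0.29877621  0.0375234 ]
397 243 [ 0.61978067 -0.16056938  0.02942529]
```

```bash
python3 - <<'E'
from m import *
for n in('side','top'):
    c=pickle.load(open(n+'0.pkl','rb'));W=cloud(c);X,Y,Z=[W[...,i] for i in range(3)]
    hsv=cv2.cvtColor(c['frame'],cv2.COLOR_RGB2HSV);S=hsv[...,1];V=hsv[...,2];H=hsv[...,0]
    q=(Z>.004)&(abs(X-.66)<.11)&(abs(Y)<.11)&(Z<.03)&(S<50)&(X<.72)
    l,lab,st,ce=cv2.connectedComponentsWithStats(q.astype(np.uint8)); i=1+np.argmax(st[1:,4]); s=lab==i
    rect(W,s,n+' saucer'); 
    P=W[s&(Z>.012)]; print('circ',np.array(cv2.minEnclosingCircle((P[:,:2]*1000).astype(np.float32)),dtype=object))
    C=np.nanmean(W[s],0); r=np.hypot(X-.645,Y-.002)
    rect(W,(H>10)&(H<30)&(S>100)&(Z>.01)&(Y<-.3)&(X>.35)&(X<.65),'bell')
    rect(W,(Z>.01)&(Z<.06)&(Y>.29)&(Y<.55)&(X>.57)&(X<.8),'glasses')
    rect(W,(Z>.012)&(Z<.08)&(Y>-.32)&(Y<-.12)&(X>.57)&(X<.8),'stand all')
    t=(Z>.05)&(Z<.07)&(Y>-.32)&(Y<-.12)&(X>.57)&(X<.8)
    rect(W,t,'stand top')
E
```

```text
side saucer 1358 c [662.9   2.8] s [113.9 137.3] a 0.42 z [ 4.2  5.4 10.7 17.6 20.4] med [671.3  -4.4  10.7]
circ [(675.072021484375, 2.938626527786255) 69.19538116455078]
bell 1834 c [  446.6 -1301.2] s [ 298.7 1870.2] a 3.39 z [ 11.   21.7  91.9 170.3 193.1] med [  502.8 -2197.5    91.9]
glasses 356 c [686.3 398.8] s [ 19.8 133.9] a 17.63 z [11.7 20.  29.9 38.  40.7] med [683.9 405.   29.9]
stand all 2389 c [ 696.7 -220.2] s [152.4 148.8] a 7.58 z [13.5 26.1 60.2 62.5 63.9] med [ 690.2 -183.5   60.2]
stand top 1744 c [ 696.8 -220.3] s [151.8 148.7] a 7.43 z [51.1 58.3 60.9 62.7 64. ] med [ 693.2 -208.8   60.9]
top saucer 1778 c [663.9   3.3] s [131.7 112.2] a 89.98 z [ 4.1  5.1  9.7 15.8 19.2] med [666.5   5.3   9.7]
circ [(674.6257934570312, 3.7367756366729736) 67.19564056396484]
bell 365 c [ 518.1 -388.4] s [50.6 48.5] a 34.16 z [10.4 12.6 31.2 63.1 99.2] med [ 514.8 -381.5   31.2]
glasses 246 c [687.6 398.9] s [ 21.8 131.5] a 17.99 z [11.4 20.9 26.8 35.  40.4] med [687.6 397.7  26.8]
stand all 4729 c [ 699.6 -220.3] s [153.  143.4] a 8.17 z [21.4 53.8 57.8 61.  63.6] med [ 696.7 -217.1   57.8]
stand top 4527 c [ 699.6 -220.3] s [152.9 143.3] a 8.13 z [51.8 54.6 58.  61.1 63.7] med [ 697.4 -219.7   58. ]
```

```bash

python3 -m creep '{"translation":[[0,0,0],[0,0,0],[0,0,0],[0,0,0],[0,0,0]],"turn":[[0,0,0.0585],[0,0,0.0585],[0,0,0.0585],[0,0,0.0585],[0,0,0.0585]],"grip":[0.6,0.6,0.6,0.6,0.6]}' 20
python3 -m creep '{"translation":[[0,0,0],[0,0,0]],"turn":[[0,0,0.0585],[0,0,0.0585]],"grip":[0.6,0.6]}'
python3 -m creep '{"translation":[[-0.436,0.409,0.027],[-0.436,0.409,0.027],[-0.436,0.409,0.027],[-0.436,0.409,0.027],[-0.436,0.409,0.027]],"turn":[[0,0,0],[0,0,0],[0,0,0],[0,0,0],[0,0,0]],"grip":[0.6,0.6,0.6,0.6,0.6]}'
python3 -m creep '{"translation":[[-0.436,0.409,0.027],[-0.436,0.409,0.027],[-0.436,0.409,0.027],[-0.436,0.409,0.027],[-0.436,0.409,0.027]],"turn":[[0,0,0],[0,0,0],[0,0,0],[0,0,0],[0,0,0]],"grip":[0.6,0.6,0.6,0.6,0.6]}'
python3 -m creep '{"translation":[[0,0,0],[0,0,0]],"turn":[[0,0,0],[0,0,0]],"grip":[0.6,0.6]}'
```

```text
time_s: 0.72
tool_pos: [0.2036, 0.6169, 0.2219]
tool_rot: [-180.0, 0.1, 108.7]
force: [-0.6, -0.2, -0.2]
grip_width: 0.0531
grasp_force: 0.0
time_s: 0.98
tool_pos: [0.2036, 0.6169, 0.2219]
tool_rot: [-180.0, 0.1, 87.7]
force: [-0.6, -0.5, -0.3]
grip_width: 0.0521
grasp_force: 0.0
time_s: 1.6
tool_pos: [0.362, 0.4358, 0.2113]
tool_rot: [-180.0, 0.0, 88.0]
force: [1.1, 0.4, -0.2]
grip_width: 0.0521
grasp_force: 0.0
time_s: 2.22
tool_pos: [0.5193, 0.2561, 0.2006]
tool_rot: [-180.0, 0.0, 88.0]
force: [0.0, 0.4, -0.6]
grip_width: 0.0524
grasp_force: 0.0
time_s: 2.48
tool_pos: [0.5181, 0.2579, 0.2005]
tool_rot: [-179.9, -0.0, 88.0]
force: [-0.7, 0.7, 1.0]
grip_width: 0.0524
grasp_force: 0.0
```

```bash

python3 -m creep '{"translation":[[0,0,0.5],[0,0,0.5],[0,0,0.32],[0,0,0.2],[0,0,0]],"turn":[[0,0,0],[0,0,0],[0,0,0],[0,0,0],[0,0,0]],"grip":[0.6,0.6,0.6,0.6,0.6]}' 20
python3 -m creep '{"translation":[[0,0,0],[0,0,0],[0,0,0],[0,0,0],[0,0,0]],"turn":[[0,0,0],[0,0,0],[0,0,0],[0,0,0],[0,0,0]],"grip":[0.3,0,0,0,0]}' 25
python3 - <<'E'
from h import *
c=cam('side'); im=c['frame'][240:400,200:420][...,::-1]; cv2.imwrite('pics/s1.png',cv2.resize(im,None,fx=3,fy=3))
E
```

```text
time_s: 3.1
tool_pos: [0.5175, 0.2581, 0.0785]
tool_rot: [-179.9, 0.0, 88.1]
force: [-0.7, -0.3, 0.1]
grip_width: 0.0519
grasp_force: 0.0
time_s: 3.72
tool_pos: [0.5189, 0.2574, 0.0795]
tool_rot: [180.0, -0.0, 88.0]
force: [2.0, -0.4, 0.2]
grip_width: 0.0098
grasp_force: 6.6
```

View pics/s1.png

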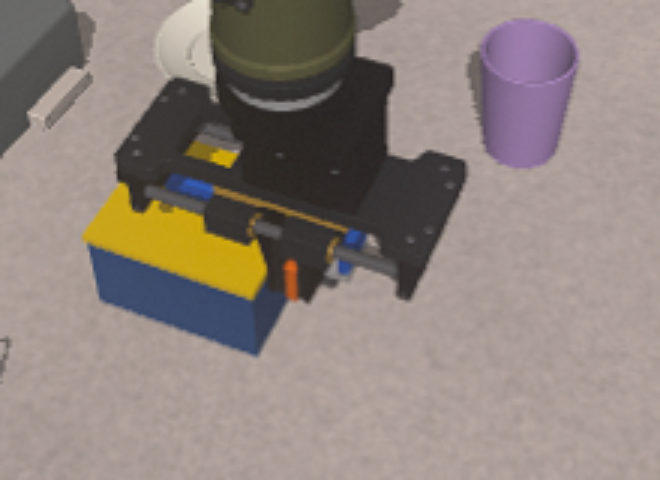

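The crop shows the orange tab (291,280) between the closed fingers, with a width of 9.8 mm, so it is gripped. Next I pull along tool +x.

```bash

python3 -m creep '{"translation":[[0.1,0,0],[0.15,0,0],[0.15,0,0],[0.15,0,0],[0.15,0,0]],"turn":[[0,0,0],[0,0,0],[0,0,0],[0,0,0],[0,0,0]],"grip":[0,0,0,0,0]}' 25
python3 -m creep '{"translation":[[0.15,0,0],[0.15,0,0],[0.1,0,0],[0.05,0,0],[0,0,0]],"turn":[[0,0,0],[0,0,0],[0,0,0],[0,0,0],[0,0,0]],"grip":[0,0,0,0,0]}' 25
python3 - <<'E'
from h import *
c=cam('side'); im=c['frame'][240:400,200:420][...,::-1]; cv2.imwrite('pics/s2.png',cv2.resize(im,None,fx=3,fy=3))
E
```

```text
time_s: 4.4
tool_pos: [0.5206, 0.3146, 0.0792]
tool_rot: [-180.0, -0.0, 88.1]
force: [0.3, 0.3, -0.4]
grip_width: 0.0097
grasp_force: 25.0
time_s: 5.03
tool_pos: [0.5219, 0.3494, 0.0793]
tool_rot: [-180.0, 0.0, 88.0]
force: [-0.6, -0.1, -0.2]
grip_width: 0.0095
grasp_force: 25.0
```

View pics/s2.png

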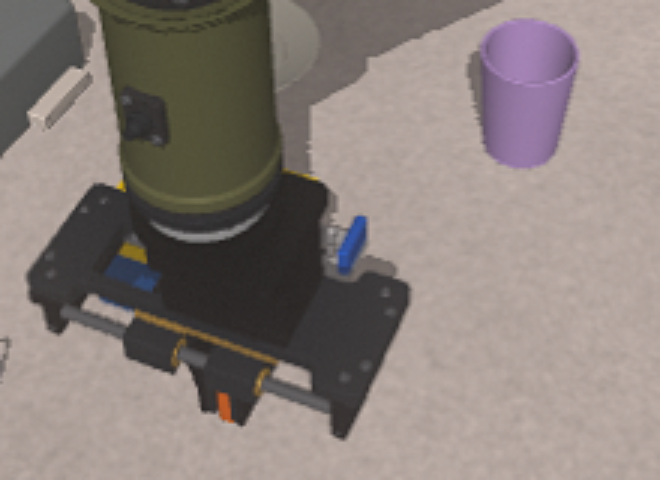

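The pin tab (224,405 in the crop) has moved about 92 mm with the gripper, so it is clear of the staple. I'll lift, turn so the pin lies along x, and carry it to the saucer.

```bash

python3 -m creep '{"translation":[[0,0,-0.25],[0,0,-0.25],[0,0,-0.25],[0,0,-0.25],[0,0,-0.25]],"turn":[[0,0,0],[0,0,0],[0,0,0],[0,0,0],[0,0,0]],"grip":[0,0,0,0,0]}' 25
python3 -m creep '{"translation":[[0,0,0],[0,0,0],[0,0,0],[0,0,0],[0,0,0]],"turn":[[0,0,-0.0568],[0,0,-0.0568],[0,0,-0.0568],[0,0,-0.0568],[0,0,-0.0568]],"grip":[0,0,0,0,0]}'
python3 -m creep '{"translation":[[0,0,0],[0,0,0],[0,0,0],[0,0,0]],"turn":[[0,0,-0.0568],[0,0,-0.0568],[0,0,-0.0568],[0,0,-0.0568]],"grip":[0,0,0,0]}'
python3 -m creep '{"translation":[[-0.1875,-0.54,0],[-0.1875,-0.54,0],[-0.1875,-0.54,0],[-0.1875,-0.54,0]],"turn":[[0,0,0],[0,0,0],[0,0,0],[0,0,0]],"grip":[0,0,0,0]}'
python3 -m creep '{"translation":[[-0.1875,-0.54,0],[-0.1875,-0.54,0],[-0.1875,-0.54,0],[-0.1875,-0.54,0],[0,0,0]],"turn":[[0,0,0],[0,0,0],[0,0,0],[0,0,0],[0,0,0]],"grip":[0,0,0,0,0]}'
python3 -m creep '{"translation":[[0,0,0.4],[0,0,0.5],[0,0,0.4],[0,0,0.3],[0,0,0]],"turn":[[0,0,0],[0,0,0],[0,0,0],[0,0,0],[0,0,0]],"grip":[0,0,0,0,0]}'
python3 - <<'E'
from h import *
c=cam('side'); im=c['frame'][160:340,180:420][...,::-1]; cv2.imwrite('pics/s3.png',cv2.resize(im,None,fx=3,fy=3))
E
```

```text
time_s: 5.7
tool_pos: [0.522, 0.3494, 0.1812]
tool_rot: [180.0, -0.0, 88.0]
force: [-0.2, -0.9, -0.8]
grip_width: 0.0101
grasp_force: 25.0
time_s: 6.32
tool_pos: [0.522, 0.3493, 0.1802]
tool_rot: [180.0, 0.0, 139.5]
force: [0.2, 0.2, -0.8]
grip_width: 0.01
grasp_force: 25.0
time_s: 6.82
tool_pos: [0.522, 0.3493, 0.1801]
tool_rot: [-180.0, 0.0, -179.6]
force: [1.0, 0.1, -0.2]
grip_width: 0.0097
grasp_force: 25.0
time_s: 7.32
tool_pos: [0.5825, 0.1752, 0.1803]
tool_rot: [180.0, 0.0, -180.0]
force: [0.4, -0.8, -0.6]
grip_width: 0.0097
grasp_force: 25.0
time_s: 7.95
tool_pos: [0.6428, -0.0025, 0.1802]
tool_rot: [-179.8, 0.0, 179.6]
force: [0.8, -0.5, -0.2]
grip_width: 0.0101
grasp_force: 25.0
time_s: 8.57
tool_pos: [0.6403, 0.0053, 0.0496]
tool_rot: [180.0, -0.3, -179.9]
force: [0.3, 0.6, -0.6]
grip_width: 0.0098
grasp_force: 25.0
```

View pics/s3.png

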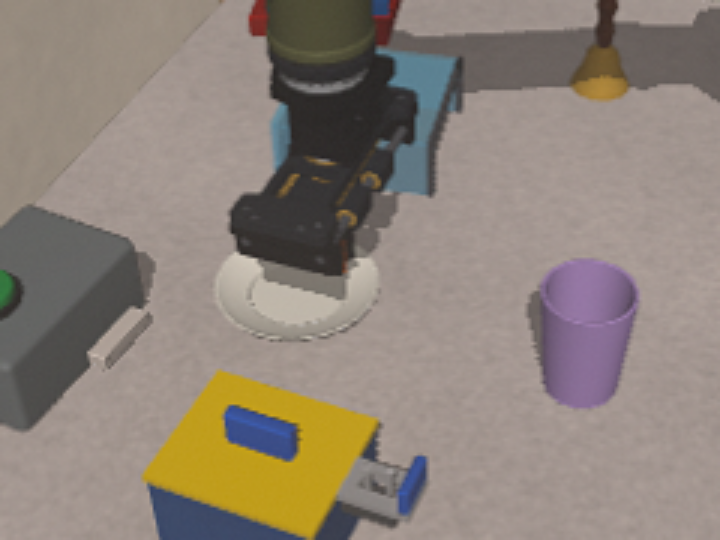

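The pin shaft (305,280 in the crop) hangs over the middle of the saucer (297,288). I'll lower it and release.

```bash

python3 -m creep '{"translation":[[0,0,0.15],[0,0,0.15],[0,0,0.12],[0,0,0],[0,0,0]],"turn":[[0,0,0],[0,0,0],[0,0,0],[0,0,0],[0,0,0]],"grip":[0,0,0,0,0]}'
python3 -m creep '{"translation":[[0,0,0],[0,0,0],[0,0,0],[0,0,0],[0,0,0]],"turn":[[0,0,0],[0,0,0],[0,0,0],[0,0,0],[0,0,0]],"grip":[0.2,0.3,0.3,0.3,0.3]}'
```

```text
time_s: 9.25
tool_pos: [0.6421, 0.0039, 0.0176]
tool_rot: [180.0, -0.0, -180.0]
force: [0.4, -0.2, -0.6]
grip_width: 0.0097
grasp_force: 25.0
time_s: 9.88
tool_pos: [0.6422, 0.0038, 0.0178]
tool_rot: [180.0, 0.0, -180.0]
force: [-0.0, 0.1, -0.5]
grip_width: 0.0259
grasp_force: 0.0
```

```bash

python3 -m creep '{"translation":[[0,0,-0.2],[0,0,-0.4],[0,0,-0.5],[0,0,-0.5],[0,0,-0.4]],"turn":[[0,0,0],[0,0,0],[0,0,0],[0,0,0],[0,0,0]],"grip":[0.3,0.3,0.3,0.5,0.6]}'
python3 -m creep '{"translation":[[0.1,0.525,0],[0.1,0.525,0],[0.1,0.525,0],[0.1,0.525,0],[0.1,0.525,0]],"turn":[[0,0,0],[0,0,0],[0,0,0],[0,0,0],[0,0,0.011]],"grip":[0.6,0.6,0.6,0.6,0.6]}'
python3 - <<'E'
from m import *
for n in('side','top'):
    c=cam(n);W=cloud(c); s=seg(c,n,W); 
    m=s['blue']&(W[...,2]<.11); l,lab,st,ce=cv2.connectedComponentsWithStats(m.astype(np.uint8))
    for i in range(1,l):
        if st[i,4]>15: rect(W,lab==i,'  blue%d'%i)
    if n=='side': im=c['frame'][160:340,180:420][...,::-1]; cv2.imwrite('pics/s4.png',cv2.resize(im,None,fx=3,fy=3))
E
```

```text
time_s: 10.5
tool_pos: [0.6428, 0.0036, 0.1812]
tool_rot: [180.0, 0.2, -180.0]
force: [-0.2, -0.6, -0.4]
grip_width: 0.0387
grasp_force: 0.0
time_s: 11.12
tool_pos: [0.602, 0.215, 0.1793]
tool_rot: [180.0, 0.1, 178.0]
force: [-0.3, -0.5, -0.4]
grip_width: 0.0523
grasp_force: 0.0
  blue1 261 c [601.1 216. ] s [12.7 49.7] a 85.3 z [ 76.3  79.6  94.   99.9 101.6] med [600.6 219.1  94. ]
  blue2 67 c [493.5 220.3] s [32.1  6.6] a 89.34 z [75.  80.9 93.1 94.7 96. ] med [493.8 225.2  93.1]
  blue1 30 c [582.7 213.8] s [ 7.3 11.4] a 16.45 z [ 73.3  76.6  94.3  98.4 100.6] med [582.7 212.8  94.3]
  blue2 29 c [494.9 208.5] s [ 6.2 13.3] a 0.6 z [82.2 87.  91.2 93.1 95.9] med [495.7 207.5  91.2]
```

View pics/s4.png

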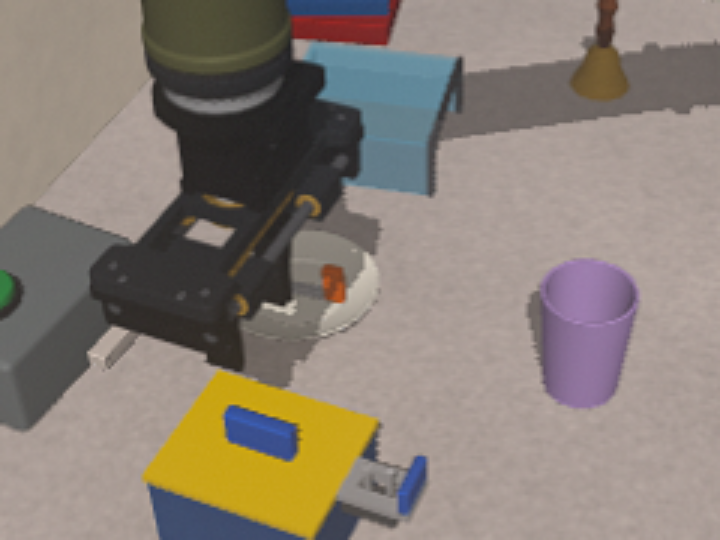

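The pin lies in the saucer, tab at (333,284) in the crop, and the tool is over the handle. Next: grip the handle and lift.

```bash

python3 -m creep '{"translation":[[0,0,0.4],[0,0,0.4],[0,0,0.3],[0,0,0.2],[0,0,0]],"turn":[[0,0,0],[0,0,0],[0,0,0],[0,0,0],[0,0,0]],"grip":[0.6,0.6,0.6,0.6,0.6]}'
python3 -m creep '{"translation":[[0,0,0],[0,0,0],[0,0,0],[0,0,0],[0,0,0]],"turn":[[0,0,0],[0,0,0],[0,0,0],[0,0,0],[0,0,0]],"grip":[0.3,0,0,0,0]}' 45
python3 -m creep '{"translation":[[0,0,-0.1],[0,0,-0.1],[0,0,-0.1],[0,0,-0.15],[0,0,-0.2]],"turn":[[0,0,0],[0,0,0],[0,0,0],[0,0,0],[0,0,0]],"grip":[0,0,0,0,0]}'
python3 -m creep '{"translation":[[0,0,-0.2],[0,0,-0.2],[0,0,-0.15],[0,0,0],[0,0,0]],"turn":[[0,0,0],[0,0,0],[0,0,0],[0,0,0],[0,0,0]],"grip":[0,0,0,0,0]}'
python3 - <<'E'
from m import *
for n in('side',):
    c=cam(n);W=cloud(c); s=seg(c,n,W); 
    rect(W,s['yellow'],'yel')
    m=s['blue']; l,lab,st,ce=cv2.connectedComponentsWithStats(m.astype(np.uint8))
    for i in range(1,l):
        if st[i,4]>15: rect(W,lab==i,'  blue%d'%i)
    im=c['frame'][140:380,160:440][...,::-1]; cv2.imwrite('pics/s5.png',cv2.resize(im,None,fx=2,fy=2))
E
```

```text
time_s: 11.85
tool_pos: [0.6019, 0.2132, 0.0736]
tool_rot: [-180.0, -0.0, 178.0]
force: [-0.4, 1.0, 1.2]
grip_width: 0.0525
grasp_force: 0.0
time_s: 12.48
tool_pos: [0.602, 0.2139, 0.0739]
tool_rot: [180.0, 0.0, 178.1]
force: [0.3, -0.1, 1.6]
grip_width: 0.0118
grasp_force: 45.0
time_s: 13.1
tool_pos: [0.6019, 0.2137, 0.1266]
tool_rot: [-180.0, -0.0, 178.1]
force: [-0.6, -0.1, -1.6]
grip_width: 0.0118
grasp_force: 45.0
time_s: 13.72
tool_pos: [0.6016, 0.2137, 0.1692]
tool_rot: [-180.0, -0.1, 178.1]
force: [0.1, -0.1, -2.4]
grip_width: 0.0116
grasp_force: 45.0
yel 1609 c [594.  214.4] s [105.2 110.3] a 88.5 z [161.8 165.5 167.1 168.5 169.5] med [573.4 236.8 167.1]
  blue2 90 c [583.3 216.3] s [14.4  9.5] a 1.55 z [169.7 173.7 185.1 194.8 196.4] med [582.4 218.8 185.1]
  blue3 85 c [493.3 218.4] s [33.3  8.1] a 88.6 z [169.4 176.  188.4 190.2 191. ] med [493.  226.7 188.4]
```

View pics/s5.png

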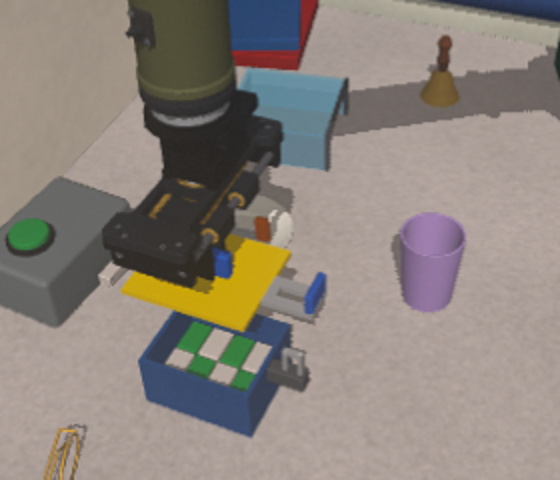

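The lid is level and clear of the box and staple. Now I turn to the stand's yaw and carry it.

```bash

python3 -m creep '{"translation":[[0,0,0],[0,0,0],[0,0,0],[0.06,-0.225,0],[0.1205,-0.452,0]],"turn":[[0,0,-0.018],[0,0,-0.018],[0,0,-0.018],[0,0,0],[0,0,0]],"grip":[0,0,0,0,0]}'
python3 -m creep '{"translation":[[0.1205,-0.452,0],[0.1205,-0.452,0],[0.1205,-0.452,0],[0.1205,-0.452,0],[0.1205,-0.452,0]],"turn":[[0,0,0],[0,0,0],[0,0,0],[0,0,0],[0,0,0]],"grip":[0,0,0,0,0]}'
python3 -m creep '{"translation":[[0.1205,-0.452,0],[0.1205,-0.452,0],[0.1205,-0.452,0],[0.1205,-0.452,0],[0.1205,-0.452,0]],"turn":[[0,0,0],[0,0,0],[0,0,0],[0,0,0],[0,0,0]],"grip":[0,0,0,0,0]}'
python3 -m creep '{"translation":[[0.06,-0.225,0],[0,0,0],[0,0,0]],"turn":[[0,0,0],[0,0,0],[0,0,0]],"grip":[0,0,0]}'
python3 - <<'E'
from m import *
for n in('side','top'):
    c=cam(n);W=cloud(c);X,Y,Z=[W[...,i] for i in range(3)]
    hsv=cv2.cvtColor(c['frame'],cv2.COLOR_RGB2HSV).astype(int);H,S,V=[hsv[...,i] for i in range(3)]
    q=(Y<.0)&(Y>-.42)&(X>.35)&(X<.72)&(Z>.13)&(Z<.25)
    rect(W,q&(H>20)&(H<32)&(S>150)&(V>80),n+' yel'); rect(W,q&(H>105)&(H<125)&(S>130)&(X<.5),'lip')
    if n=='top':
        cv2.imwrite('pics/t6.png',cv2.resize(c['frame'][100:360,270:580][...,::-1],None,fx=2,fy=2))
E
```

```text
time_s: 14.4
tool_pos: [0.5943, 0.1581, 0.169]
tool_rot: [-180.0, -0.1, -172.1]
force: [0.1, -0.8, -2.2]
grip_width: 0.0115
grasp_force: 45.0
time_s: 15.02
tool_pos: [0.5706, -0.0304, 0.1695]
tool_rot: [-180.0, -0.0, -172.4]
force: [0.2, 0.5, -1.8]
grip_width: 0.0118
grasp_force: 45.0
time_s: 15.65
tool_pos: [0.5469, -0.2156, 0.1695]
tool_rot: [180.0, -0.0, -172.4]
force: [-1.2, -0.0, -1.4]
grip_width: 0.0119
grasp_force: 45.0
time_s: 16.02
tool_pos: [0.5466, -0.2296, 0.1695]
tool_rot: [179.9, 0.0, -172.1]
force: [0.7, 0.1, -2.0]
grip_width: 0.0116
grasp_force: 45.0
side yel 849 c [ 543.9 -210.8] s [123.2 138.8] a 8.0 z [162.  165.8 167.8 169.2 170.5] med [ 536.5 -208.9  167.8]
lip 36 c [ 439.6 -239.3] s [ 6.4 28.4] a 11.89 z [168.9 172.8 187.8 190.7 191.2] med [ 438.1 -229.3  187.8]
top yel 814 c [ 546.3 -214.8] s [123.4  75.6] a 7.12 z [160.1 162.1 164.9 167.5 170.5] med [ 544.9 -198.   164.9]
lip none
```

View pics/t6.png

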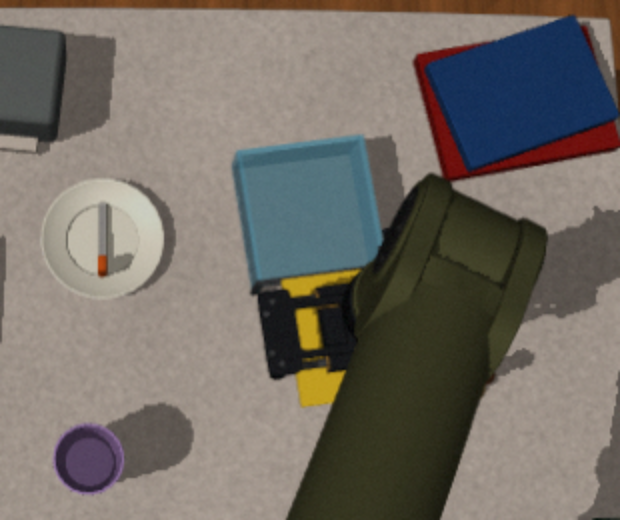

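The lid is held in front of the stand, aligned with it (gap about 14 mm), and the pin sits in the middle of the saucer (103,240 in the crop). I'll lower it.

```bash

python3 -m creep '{"translation":[[0,0,0.3],[0,0,0.4],[0,0,0.4],[0,0,0.4],[0,0,0.25]],"turn":[[0,0,0],[0,0,0],[0,0,0],[0,0,0],[0,0,0]],"grip":[0,0,0,0,0]}'
python3 -m creep '{"translation":[[0,0,0.07],[0,0,0.06],[0,0,0.03],[0,0,0],[0,0,0]],"turn":[[0,0,0],[0,0,0],[0,0,0],[0,0,0],[0,0,0]],"grip":[0,0,0,0,0]}'
```

```text
time_s: 16.75
tool_pos: [0.5459, -0.2298, 0.0281]
tool_rot: [179.9, -0.1, -172.1]
force: [-0.3, -0.2, -2.1]
grip_width: 0.0118
grasp_force: 45.0
time_s: 17.38
tool_pos: [0.5465, -0.2318, 0.0175]
tool_rot: [-180.0, 0.1, -172.2]
force: [1.0, 0.7, -2.5]
grip_width: 0.0113
grasp_force: 45.0
```

```bash

python3 -m creep '{"translation":[[0,0,0.02],[0,0,0.015],[0,0,0],[0,0,0]],"turn":[[0,0,0],[0,0,0],[0,0,0],[0,0,0]],"grip":[0,0,0,0]}'
python3 -m creep '{"translation":[[0,0,0],[0,0,0],[0,0,0],[0,0,0]],"turn":[[0,0,0],[0,0,0],[0,0,0],[0,0,0]],"grip":[0.2,0.35,0.35,0.35]}'
python3 -m creep '{"translation":[[0,0,-0.2],[0,0,-0.3],[0,0,-0.4],[0,0,-0.4],[0,0,0]],"turn":[[0,0,0],[0,0,0],[0,0,0],[0,0,0],[0,0,0]],"grip":[0.35,0.35,0.35,0.35,0.35]}'
cat > lid.py <<'E'
from m import *
for n in('side','top'):
    c=cam(n);W=cloud(c);X,Y,Z=[W[...,i] for i in range(3)]
    hsv=cv2.cvtColor(c['frame'],cv2.COLOR_RGB2HSV).astype(int);H,S,V=[hsv[...,i] for i in range(3)]
    q=(Y<-.1)&(Y>-.36)&(X>.35)&(X<.78)&(Z>-.01)&(Z<.06)
    rect(W,q&(H>20)&(H<32)&(S>150)&(V>80),n+' yel'); rect(W,q&(H>105)&(H<125)&(S>130)&(X<.62)&(Z>.012),n+' blue'); rect(W,q&(H>105)&(H<125)&(S>130)&(X<.5)&(Z>.012),n+' lip')
print(env.get_obs()['tool_pos'])
E
python3 lid.py
```

```text
time_s: 17.88
tool_pos: [0.5464, -0.2316, 0.0149]
tool_rot: [180.0, 0.0, -172.2]
force: [-2.2, 0.8, 5.4]
grip_width: 0.0119
grasp_force: 45.0
time_s: 18.38
tool_pos: [0.5462, -0.2316, 0.014]
tool_rot: [180.0, -0.0, -172.2]
force: [0.8, -0.3, -0.0]
grip_width: 0.0294
grasp_force: 0.0
time_s: 19.0
tool_pos: [0.5484, -0.2327, 0.1223]
tool_rot: [-179.8, 0.4, -172.2]
force: [0.0, 0.4, 0.0]
grip_width: 0.0307
grasp_force: 0.0
side yel 876 c [ 545.7 -229.7] s [122.1 111. ] a 6.92 z [ 6.8 10.7 13.  14.9 16.5] med [ 540.5 -215.2   13. ]
side blue 174 c [ 500.2 -229.7] s [133.1  34.8] a 13.29 z [14.  19.1 31.3 40.1 42. ] med [ 541.3 -227.7   31.3]
side lip 25 c [ 437.7 -244. ] s [ 6.3 35. ] a 2.24 z [15.1 21.1 32.6 35.2 36. ] med [ 437.3 -231.4   32.6]
top yel 563 c [ 548.8 -218.7] s [ 61.1 141. ] a 83.82 z [-0.4  6.5 10.3 13.8 16.5] med [ 509.5 -210.2   10.3]
top blue none
top lip none
[ 0.54631657 -0.23165243  0.11883473]
```

```bash

python3 -m creep '{"translation":[[0,0,0],[0,0,0],[0,0,0],[0,0,0],[0,0,0]],"turn":[[0,0,0.0556],[0,0,0.0556],[0,0,0.0556],[0,0,0.0556],[0,0,0.0556]],"grip":[0.4,0.4,0.4,0.4,0.4]}' 40
python3 -m creep '{"translation":[[0,0,0],[0,0,0],[0,0,0],[0,0,0]],"turn":[[0,0,0.0556],[0,0,0.0556],[0,0,0.0556],[0,0,0.0556]],"grip":[0.4,0.4,0.4,0.4]}'
python3 -m creep '{"translation":[[0,-0.45,0],[0,-0.45,0],[0,-0.45,0],[0,0,0],[0,0,0]],"turn":[[0,0,0],[0,0,0],[0,0,0],[0,0,0],[0,0,0]],"grip":[0.4,0.4,0.4,0.4,0.4]}'
python3 -m creep '{"translation":[[0,0,0.4],[0,0,0.4],[0,0,0.3],[0,0,0.1],[0,0,0]],"turn":[[0,0,0],[0,0,0],[0,0,0],[0,0,0],[0,0,0]],"grip":[0.4,0.4,0.4,0.4,0.4]}'
python3 -m creep '{"translation":[[0,0,0],[0,0,0]],"turn":[[0,0,0],[0,0,0]],"grip":[0.4,0.4]}'
```

```text
time_s: 19.73
tool_pos: [0.5452, -0.2313, 0.1168]
tool_rot: [-179.9, -0.1, 137.4]
force: [-0.6, 0.4, -0.5]
grip_width: 0.035
grasp_force: 0.0
time_s: 20.23
tool_pos: [0.5452, -0.2313, 0.1169]
tool_rot: [-179.9, -0.0, 97.4]
force: [-0.4, -0.7, 0.6]
grip_width: 0.0349
grasp_force: 0.0
time_s: 20.85
tool_pos: [0.4395, -0.2456, 0.1179]
tool_rot: [180.0, -0.0, 97.7]
force: [0.6, 0.3, 0.1]
grip_width: 0.0348
grasp_force: 0.0
time_s: 21.48
tool_pos: [0.4394, -0.2461, 0.0219]
tool_rot: [-179.9, 0.0, 97.7]
force: [-0.7, -0.7, 0.3]
grip_width: 0.0347
grasp_force: 0.0
time_s: 21.72
tool_pos: [0.44, -0.2463, 0.023]
tool_rot: [179.9, 0.0, 97.7]
force: [-1.2, -0.2, -0.4]
grip_width: 0.0349
grasp_force: 0.0
```

```bash

python3 -m creep '{"translation":[[0,0,0.05],[0,0,0.035],[0,0,0],[0,0,0]],"turn":[[0,0,0],[0,0,0],[0,0,0],[0,0,0]],"grip":[0.4,0.4,0.4,0.4]}'
python3 -m creep '{"translation":[[0,0,0],[0,0,0],[0,0,0],[0,0,0],[0,0,0]],"turn":[[0,0,0],[0,0,0],[0,0,0],[0,0,0],[0,0,0]],"grip":[0.1,0,0,0,0]}' 40
python3 - <<'E'
from h import *
c=cam('side'); cv2.imwrite('pics/s7.png',cv2.resize(c['frame'][120:300,240:440][...,::-1],None,fx=3,fy=3))
c=cam('top'); save(c,'t7.png')
E
python3 lid.py
```

```text
time_s: 22.22
tool_pos: [0.4391, -0.2461, 0.0153]
tool_rot: [180.0, -0.0, 97.7]
force: [0.4, 0.3, -0.4]
grip_width: 0.0347
grasp_force: 0.0
time_s: 22.85
tool_pos: [0.4394, -0.2461, 0.0154]
tool_rot: [180.0, 0.0, 97.7]
force: [0.8, -0.5, -0.3]
grip_width: 0.0074
grasp_force: 40.0
side yel 872 c [ 544.1 -230.7] s [122.  108.8] a 7.65 z [ 6.2 10.6 12.8 14.9 16.6] med [ 538.2 -215.7   12.8]
side blue 184 c [ 499.7 -230.3] s [134.7  24.6] a 8.42 z [15.5 18.6 31.7 40.1 43. ] med [ 538.3 -227.8   31.7]
side lip 29 c [ 436.8 -239.6] s [ 6.7 24.1] a 15.87 z [16.1 20.2 33.2 37.  37.8] med [ 435.6 -232.1   33.2]
top yel 1908 c [ 546.8 -233.4] s [125.4 107.6] a 7.77 z [ 2.3  6.7 10.2 13.6 16.5] med [ 561.2 -217.4   10.2]
top blue 83 c [ 501.1 -233.8] s [135.6  11.8] a 5.02 z [21.  31.2 37.6 41.  42.5] med [ 554.  -229.4   37.6]
top lip 6 c [ 437.5 -235. ] s [8.6 3. ] a 12.26 z [24.4 25.9 31.3 35.2 35.3] med [ 436.5 -234.9   31.3]
[ 0.43936063 -0.24610793  0.01540689]
```

View pics/s7.png

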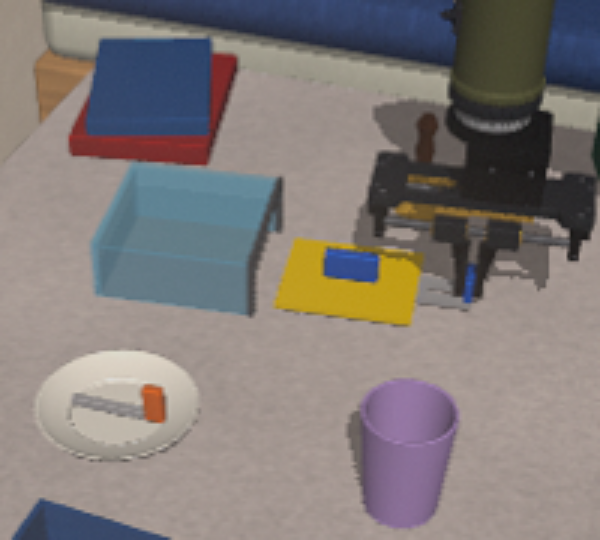

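The crop shows the lip (468,285) gripped between the fingers and the lid flat in front of the stand mouth. I'll slide it in, shifting about 8 mm sideways on the way.

```bash

python3 -m creep '{"translation":[[-0.025,0.05,0],[-0.025,0.1,0],[-0.025,0.15,0],[-0.025,0.15,0],[0,0.15,0]],"turn":[[0,0,0],[0,0,0],[0,0,0],[0,0,0],[0,0,0]],"grip":[0,0,0,0,0]}'
python3 -m creep '{"translation":[[0,0.15,0],[0,0.15,0],[0,0.15,0],[0,0.15,0],[0,0.1,0]],"turn":[[0,0,0],[0,0,0],[0,0,0],[0,0,0],[0,0,0]],"grip":[0,0,0,0,0]}'
python3 -m creep '{"translation":[[0,0.1,0],[0,0.1,0],[0,0.1,0],[0,0,0],[0,0,0]],"turn":[[0,0,0],[0,0,0],[0,0,0],[0,0,0],[0,0,0]],"grip":[0,0,0,0,0]}'
```

```text
time_s: 23.68
tool_pos: [0.4888, -0.2479, 0.0153]
tool_rot: [-180.0, 0.0, 97.7]
force: [-3.0, -0.3, 3.2]
grip_width: 0.0074
grasp_force: 40.0
time_s: 24.3
tool_pos: [0.5442, -0.2398, 0.0153]
tool_rot: [180.0, 0.0, 97.7]
force: [-3.2, -0.9, 3.6]
grip_width: 0.0076
grasp_force: 40.0
time_s: 24.92
tool_pos: [0.568, -0.2364, 0.0154]
tool_rot: [179.9, 0.0, 97.7]
force: [1.2, 0.6, 0.4]
grip_width: 0.0074
grasp_force: 40.0
```

```bash

python3 -m creep '{"translation":[[0,0.1,0],[0,0.1,0],[0,0.06,0],[0,0,0],[0,0,0]],"turn":[[0,0,0],[0,0,0],[0,0,0],[0,0,0],[0,0,0]],"grip":[0,0,0,0,0]}'
python3 - <<'E'
from m import *
for n in('side','top'):
    c=cam(n); W=cloud(c)
    im=c['frame'][120:220,240:370] if n=='side' else c['frame'][150:290,360:480]
    cv2.imwrite('pics/%s8.png'%n,cv2.resize(im[...,::-1],None,fx=4,fy=4))
a=cv2.imread('pics/side8.png');b=cv2.imread('pics/top8.png')
h=300;f=lambda i:cv2.resize(i,(int(i.shape[1]*h/i.shape[0]),h))
cv2.imwrite('pics/b8.png',np.hstack([f(a),f(b)]))
E
```

```text
time_s: 25.55
tool_pos: [0.5886, -0.2338, 0.0154]
tool_rot: [179.9, 0.0, 97.7]
force: [0.3, -0.1, 0.5]
grip_width: 0.0079
grasp_force: 40.0
```

View pics/b8.png

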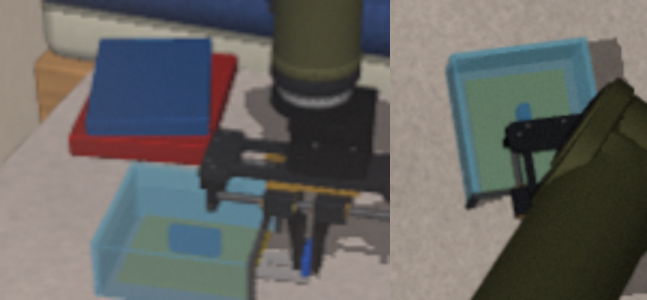

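The lid's plate shows through the roof, with its front edge near the metal rim. I'll release the lip, retreat upwards and measure.

```bash

python3 -m creep '{"translation":[[0,0,0],[0,0,0],[0,0,0],[0,0,0]],"turn":[[0,0,0],[0,0,0],[0,0,0],[0,0,0]],"grip":[0.18,0.18,0.18,0.18]}'
python3 -m creep '{"translation":[[0,-0.02,-0.2],[0,0,-0.4],[0,0,-0.5],[0,-0.5,-0.4],[0,-0.7,0]],"turn":[[0,0,0],[0,0,0],[0,0,0],[0,0,0],[0,0,0]],"grip":[0.18,0.18,0.18,0.18,0.18]}'
python3 -m creep '{"translation":[[0,-0.7,0],[0.5,-0.4,0],[0.7,0,0],[0.7,0,0],[0.7,0,0]],"turn":[[0,0,0],[0,0,0],[0,0,0],[0,0,0],[0,0,0]],"grip":[0.18,0.18,0.18,0.18,0.18]}'
python3 -m creep '{"translation":[[0,0,0],[0,0,0]],"turn":[[0,0,0],[0,0,0]],"grip":[0.18,0.18]}'
python3 - <<'E'
from m import *
ims=[]
for n in('side','top'):
    c=cam(n); W=cloud(c);X,Y,Z=[W[...,i] for i in range(3)]
    hsv=cv2.cvtColor(c['frame'],cv2.COLOR_RGB2HSV).astype(int);H,S,V=[hsv[...,i] for i in range(3)]
    a=np.deg2rad(7.75); sx=(X-.698)*np.cos(a)+(Y+.22)*np.sin(a); sy=-(X-.698)*np.sin(a)+(Y+.22)*np.cos(a)
    q=(abs(sx)<.25)&(abs(sy)<.09)&(Z<.06)
    for nm,m in(('yel',q&(H>20)&(H<32)&(S>120)&(V>60)&(Z<.03)),('lip',q&(H>105)&(H<125)&(S>130)&(sx<-.08)&(Z>.012)),('roof',q&(Z>.045))):
        if m.sum(): print(n,nm,m.sum(),'sx',np.round(np.percentile(sx[m],[0,2,50,98,100])*1000,1),'sy',np.round(np.percentile(sy[m],[0,2,50,98,100])*1000,1),'z',np.round(np.median(Z[m])*1000,1))
    ims.append(cv2.resize((c['frame'][120:220,240:370] if n=='side' else c['frame'][150:290,360:542])[...,::-1],(390,300)))
cv2.imwrite('pics/b9.png',np.hstack(ims))
E
```

```text
time_s: 26.15
tool_pos: [0.5875, -0.234, 0.0153]
tool_rot: [-180.0, -0.0, 97.7]
force: [0.7, -1.0, -0.1]
grip_width: 0.0154
grasp_force: 0.0
time_s: 26.78
tool_pos: [0.4927, -0.2488, 0.1392]
tool_rot: [179.6, 0.2, 97.8]
force: [-0.9, -1.4, 1.3]
grip_width: 0.0157
grasp_force: 0.0
time_s: 27.4
tool_pos: [0.3758, -0.0515, 0.1367]
tool_rot: [179.8, -0.1, 97.6]
force: [1.2, 0.0, 0.4]
grip_width: 0.0155
grasp_force: 0.0
time_s: 27.65
tool_pos: [0.3762, -0.0537, 0.1361]
tool_rot: [179.9, 0.0, 97.7]
force: [0.3, -0.3, 0.5]
grip_width: 0.0162
grasp_force: 0.0
side yel 7 sx [-67.7 -67.6 -66.6 -65.6 -65.5] sy [-47.2 -46.5 -29.3 -18.1 -17.3] z 12.7
side lip 31 sx [-117.7 -117.5 -114.3 -110.4 -109.9] sy [-11.2 -11.   14.2  20.6  20.9] z 32.8
side roof 568 sx [-77.3 -76.1  -6.6  71.4  74.3] sy [-74.4 -66.3  46.9  72.4  74.4] z 58.5
top lip 63 sx [-114.3 -114.2 -112.2 -108.3 -107.6] sy [-13.9 -13.7   1.4  18.2  19.5] z 30.8
top roof 3633 sx [-75.2 -72.3   0.3  73.8  79.3] sy [-72.5 -68.2   1.8  68.7  70.7] z 57.3
```

View pics/b9.png

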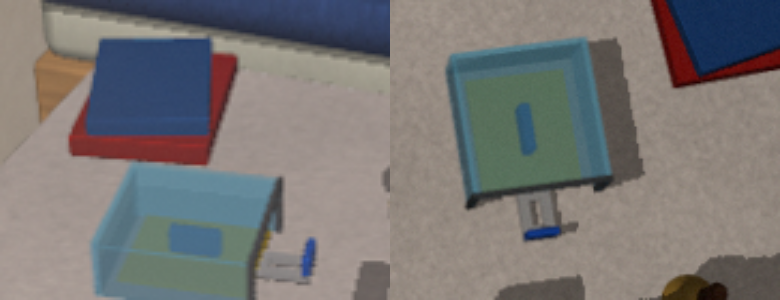

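The plate's front edge is at stand x of about -66 mm, about 9 mm inside the roof edge (-75 mm), with only the tongue sticking out. The tool is clear, so I'm handing in.

```bash
python3 -c "
from cell import env; print(env.sign_off())"
```

```text
the job is handed in; nothing more can be done
None
```

I handed the job in at about 28 s: the pin lies in the saucer, and the lid is in the stand with its plate under the roof and only the tongue sticking out. The gripper has let go of everything and nothing else was knocked; the hand-in returned no verdict.

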